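Unlock the drive box and hold the latch back

ROBOT

A 6-joint arm with a two-finger parallel gripper is mounted at the origin on the work surface; the furniture and walls round the work are solid. World frame = base frame: x ahead of the robot, y to its left, z up, the work surface at z = 0. Lengths are in mm, angles in rad, forces in N, time in s.
With the tool pointing down it reaches from about 225 to 725 mm from the base axis. Payload 3.1 kg.
Tool frame: the origin (TCP) lies on the centre line of the jaws, within the pads' length; the fingertips stand 14 mm ahead of it and the grasp point (between the pads) lies 5 mm behind it (robot.tcp_to_tips is the distance from the TCP to the fingertips, in mm); z points along the fingers, y is the line along which they close (so a half turn about z gives the same grasp; the last joint's range is limited). The gripper opens to 85 mm and grips with 20 to 120 N. Pads are 22 mm wide; open, the fingers measure 114 mm over their backs; the gripper's body (76 mm by 85 mm) begins 54 mm behind the grasp point. The pads swing forward as they close: fully open they stand 13 mm farther back than shut.
Start: joints at [1.163, 0.048, 0.099, 1.622, 0, 1.443], TCP at [144.993, 504.573, 245.312] pointing down, gripper open.
Joint ranges: [-2.91, 2.91], [-0.99, 1.94], [-1.21, 1.42], [-2.12, 2.29], [-1.49, 1.47], [-3.14, 3.14]. Speed limits (rad/s): [2.79, 2.79, 3.14, 3.14, 3.14, 3.14].

INTERFACE

Orientations are given as a 3x3 rotation matrix whose columns are the frame's x, y, z axes.
In Python, from cell import status, vision, robot gives the robot as it stands.
- The arm moves only by the shell command python3 -m crank 'ROWS' [FORCE]. ROWS is a JSON object of lists of equal length, an entry for each row: "translation": the shift along the tool's x, y, z in m, a list of three; "rot": the turn, a rotation vector about the tool's x, y, z in degrees, a list of three; "claw": the gripper's target within -1 to 1 (fully open at 1, half-way at 0, shut at -1). In form: {"translation": [[x, y, z], ...], "rot": [[ax, ay, az], ...], "claw": [claw, ...]}. A call has 1 to 20 rows; each row shifts and turns the commanded pose from where the row before left it, along the tool's axes as they then stand; what a row does not reach is not made up. A row lasts 1/10 s, in which the tool goes at most 50 mm and 8.59 degrees, less where a joint would pass 70% of its speed; a pose out of reach is approached as far as the arm can. A call is refused whole if a number of a shift passes 0.05 or a number of a turn 8.59, either way. A call with a gripper value outside its range is refused whole. The fingers move at their own pace and stop on an object; FORCE is the grip in N (left out, the last holds). Time passes only in rows, so rows that do not move let the fingers close. It gives the time, the measured TCP pose, the force, the opening and the grip force at its end, in the units of the state.
- status.observe(): the state, without advancing time (a new reading comes with each control period).
- vision.snapshot(name): name is "scene" or "top" or "wrist"; returns the picture (384x512x3 uint8, blue, green, red); there is no depth.
- vision.camera_info(name): a dict with "fx", "fy", "cx", "cy" (pixels), "cam_to_world" (4x4, takes a point from camera to world coordinates). Camera axes: x right, y down, z forward; pixel columns grow to the right and rows downward; lengths in mm; the calibration is good to about 2 mm. A picture is of the moment at which its call begins: read the wrist's pose just before it. camera_info takes no time and is no camera call; for the wrist camera it gives the pose at the moment of the call.
- robot.finish_job(): hands the job in; it is judged then, once.
The state is a dict: "time": time; "q": joint angles; "qd": joint speeds; "tau": joint torques, N m; "tcp_pos": TCP position; "tcp_rot": TCP orientation; "force": force on the tool from outside, world axes, zero at the start; "torque": the same for the moment, N m; "finger_gap": opening from 0.0 (shut) to 1.0 (fully open); "gripper_force": force on a finger pad.
Only numpy, scipy, OpenCV 4.12 (cv2) and the standard library are available. Lean on these libraries where they do the work, as an engineer would, in place of code of your own. Each camera call takes 0.05 s, during which the arm holds its last target. There are 200 camera calls.

TASK

Take the cabinet key with the flat paddle-shaped bow from the key block (leave the other two keys where they stand), put it into the lock of the grey lock box and push and wiggle it past the sticky pins until its collar rests on the lock's face. Turn it a quarter turn clockwise to its stop, so that the latch tongue swings out of the lid, and finish holding the key turned like that with the gripper: the lock springs back if you let go, and I want to lift the lid.

Things in the scene. Friction and masses are not known exactly. Their poses are not given: they have to be found in the camera images.
- bit_key_grip (a point): The key to use, 75 mm long, 50 g, standing bow up in any of the key block's three slots. This point: middle of its bow, a flat black paddle 10 mm thick (x), 34 wide (y), 36 tall (z, up), with a steel eyelet. It works either way round (half a turn).
- bit_key_shoulder (a point): The same key's axis at the underside of its steel collar (22 mm across, 4 mm thick), 26 mm below the bow's middle, same axes. Below it comes a round shank 6 mm across.
- bit_key_tip (a point): The same key's axis at the tip of its blade, 31 mm below the collar's underside, same axes. The blade is flat steel, 5 mm thick (x), 20 wide (y), 12 tall, bevelled at the tip.
- square_key_grip (a point): Another key in the block, to be left alone: black T-bar handle 46 mm long (y), 12 mm thick; this point is the middle of the bar.
- socket_key_grip (a point): A third key in the block, to be left alone: round ribbed black knob 26 mm across; this point is near mid-height of the knob.
- key_block: Fixed grey plastic block, 50 (x) x 150 (y) x 45 mm tall, origin at the centre of its underside. Three slots 8 (x) x 23 mm (y), 36 mm deep, in a row at y = -48, 0, +48 mm; a key stands in each, collar on the block's top, blade in the slot, loose by a millimetre or so, so the bow lies along the row within about 0.15 rad.
- lockbox: Fixed grey steel lock box, 198 (x) x 170 (y) x 80 mm tall. Origin on the table straight below the keyhole; x from its front to its rear; front 34 mm before the origin. The front strip carries the lock; from 43 mm behind the origin lies the hinged lid with a clear window and a pull 17 mm high.
- keyhole (a point): Centre of the lock's steel face, 80 mm above the table, axes of the box, inside a bezel ring of 29 mm inner and 41 mm outer diameter, 2 mm high. The keyhole is a bevelled slot 7.4 mm (x) x 23 mm (y), fixed for the first 16 mm of depth; below that the turning plug takes the blade (slot 6.6 x 22 mm).
- keyhole_bottom (a point): Where the blade's tip is when the key is home: 31 mm below the lock's face. The key can turn only in the last 3 mm of its way in. Two pairs of sprung sticky pins squeeze the blade in the last 9 mm; they take up to about 13 N of push, and a small wiggle helps if the key stops early.
- lock_plug (a joint): Turn of the lock's plug in rad: 0 at rest, growing as the key turns clockwise seen from above, stop at 1.62. A return spring resists, 0.04 N m at first, 0.17 N m at a quarter turn; the key has up to about 0.15 rad of play in the plug. It swings the latch tongue (16 mm wide, seen in the gap before the lid) out of the lid.
Not all that is in view belongs to the job. Leave any white or yellow look-alike of the part that bears bit_key_grip alone.

How it is judged (in metres and radians):
On the way, in this order (a step that is already met when the one before it is completed fails the run):
1. the paddle-bow key is out of the block, held by the fingers (height (world z) of bit_key_shoulder above 0.078 m and contact force between the fingers and bit_key above 1 N), for 0.1 s.
2. the key is fully home in the lock, collar on the face, before it is turned (horizontal distance between bit_key_shoulder and keyhole below 0.003 m and z of bit_key_shoulder in the frame of keyhole below 0.003 m and angle between bit_key_shoulder's own z axis and vertical below 0.12 rad and value of joint lock_plug below 0.7 rad), for 0.1 s.
At the end, for the whole second after the job is handed in: The paddle-bow key stands upright in the lock (within 7 degrees), its collar within 3 mm of the lock's face and centred within 3 mm; the plug is turned at least 1.3 rad (74 degrees) clockwise and at rest, with the fingers still gripping the key; the other two keys are still in the block (value of joint lock_plug above 1.3 rad and velocity of joint lock_plug below 0.1 rad/s and horizontal distance between bit_key_shoulder and keyhole below 0.003 m and z of bit_key_shoulder in the frame of keyhole below 0.003 m and angle between bit_key_shoulder's own z axis and vertical below 0.12 rad and contact force between the fingers and bit_key above 1 N and distance of each of square_key_grip, socket_key_grip from where it was at the start of the episode below 0.015 m); the arm keeps its last pose, push and grip.
It fails at once if one of the other two keys is disturbed (distance of any of square_key_grip, socket_key_grip from where it was at the start of the episode above 0.015 m).
It also fails if it takes over 53 s, if anything falls off the work surface, if the arm or the gripper's body presses on something with over 40 N, if the wrist force passes 120 N, or if a joint passes its speed limit or range.

## Working session

There is one attempt and no reset: what is moved stays moved. The work goes in short steps, Python scripts to look and compute and a shell command to move; the robot and the scene stay as the last step left them, time stands still between calls to the robot, and variables do not carry over. Pictures are saved under pics/ and viewed, at most 10 in all, crops included, and the job is handed in when it is done.

```bash
mkdir -p pics
python3 - <<'E'
from cell import status, vision, robot
import cv2,numpy as np
np.set_printoptions(precision=4,suppress=True)
a=vision.snapshot("top");b=vision.snapshot("scene")
cv2.imwrite("pics/top.png",a);cv2.imwrite("pics/scene.png",b)
for n in("top","scene"):
  c=vision.camera_info(n);print(c)
s=status.observe();print(s)
E
```

```text
{'fx': 385.4572346918507, 'fy': 385.4572346918507, 'cx': 256.7144798798143, 'cy': 186.6965898156448, 'cam_to_world': array([[   0.0283,   -0.9952,    0.0933,  370.6762],
       [  -0.9995,   -0.027 ,    0.015 , -191.5147],
       [  -0.0124,   -0.0937,   -0.9955,  910.6775],
       [   0.    ,    0.    ,    0.    ,    1.    ]])}
{'fx': 400.1658055153304, 'fy': 400.1658055153304, 'cx': 260.081779304007, 'cy': 189.97347090551327, 'cam_to_world': array([[ -0.8484,  -0.2741,   0.4529,  83.4679],
       [ -0.5292,   0.413 ,  -0.7413, 446.316 ],
       [  0.0161,  -0.8685,  -0.4954, 511.893 ],
       [  0.    ,   0.    ,   0.    ,   1.    ]])}
{'time': 0.1, 'q': array([1.1632, 0.0487, 0.0978, 1.622 , 0.    , 1.443 ]), 'qd': array([ 0.0005, -0.001 ,  0.003 , -0.0003,  0.0003, -0.0002]), 'tau': array([  0.0026, -33.9851,  32.0936,   0.0158,  -0.0002,   0.    ]), 'tcp_pos': array([144.7949, 504.1018, 244.2507]), 'tcp_rot': array([[-0.9611,  0.2762, -0.0008],
       [ 0.2762,  0.9611, -0.0019],
       [ 0.0003, -0.0021, -1.    ]]), 'force': array([-0.5256, -0.0721,  0.2672]), 'torque': array([ 0.0186, -0.0525, -0.0348]), 'gripper_force': 0.0, 'finger_gap': 0.996051140957222}
```

View pics/top.png

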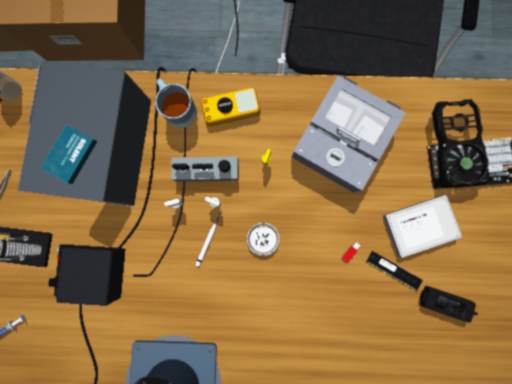

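View pics/scene.png

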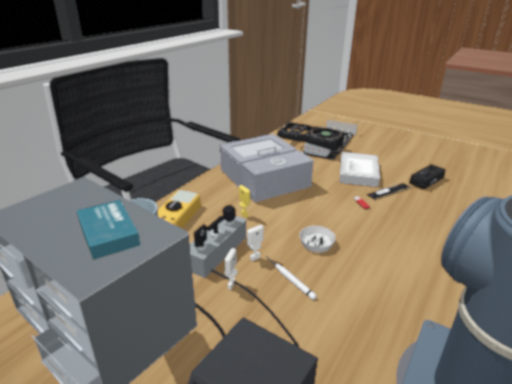

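The top view shows the key block near (205,168) and the lock box with its keyhole near (335,156). I'll enlarge both and cast rays.

```bash
cat > h.py <<'E'
from cell import status, vision, robot
import cv2,numpy as np
np.set_printoptions(precision=4,suppress=True)
def ray(c,u,v,z):
  T=c['cam_to_world'];d=T[:3,:3]@np.array([(u-c['cx'])/c['fx'],(v-c['cy'])/c['fy'],1]);o=T[:3,3]
  return o+d*(z-o[2])/d[2]
def proj(c,P):
  T=c['cam_to_world'];p=T[:3,:3].T@(np.array(P)-T[:3,3]);return np.array([c['fx']*p[0]/p[2]+c['cx'],c['fy']*p[1]/p[2]+c['cy']])
E
python3 - <<'E'
from h import *
a=cv2.imread("pics/top.png");b=cv2.imread("pics/scene.png")
A=cv2.resize(a[150:190,165:245],None,fx=5,fy=5,interpolation=2)   
K=cv2.resize(a[135:175,295:375],None,fx=5,fy=5,interpolation=2)
B=cv2.resize(b[195:285,180:280],None,fx=4,fy=4,interpolation=2)
o=np.zeros((560,800,3),np.uint8);o[:200,:400]=A;o[:200,400:]=K;o[200:560,:400]=B;
cv2.imwrite("pics/z.png",o)
c=vision.camera_info("top")
for u,v,z in((189,168,80),(207,168,80),(224,167,80),(335,156,80),(172,157,45),(239,157,45),(173,180,45),(239,179,45)):print(u,v,ray(c,u,v,z))
E
```

```text
189 168 [485.4178 -30.2882  80.    ]
207 168 [486.4601 -69.5712  80.    ]
224 167 [ 489.6392 -106.5498   80.    ]
335 156 [ 520.1812 -347.3476   80.    ]
172 157 [514.4932  16.4506  45.    ]
239 157 [ 518.49   -136.2707   45.    ]
173 180 [461.8769  11.5988  45.    ]
239 179 [ 468.1787 -137.9122   45.    ]
```

View pics/z.png

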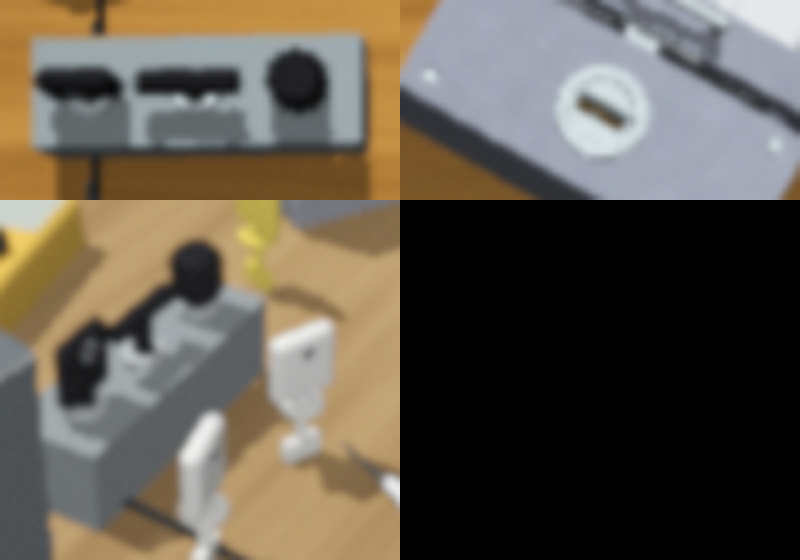

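The paddle key is in the left slot of the top view, at about (181,167). The T-bar is in the middle and the knob on the right. The keyhole is at about (335.5,156.5), with its slot direction about 27° down-right. Next I need the cabinet and speaker heights so I can plan a safe path.

Run:
```python
from h import *
t=vision.camera_info("top");s=vision.camera_info("scene")
def tri(p,q):
  A=[];b=[]
  os=[];ds=[]
  for c,(u,v) in((t,p),(s,q)):
    o=c['cam_to_world'][:3,3];d=ray(c,u,v,0)-o;d/=np.linalg.norm(d);M=np.eye(3)-np.outer(d,d);A.append(M);b.append(M@o)
  A=np.vstack(A);b=np.hstack(b);x=np.linalg.lstsq(A,b,rcond=None)[0];return x,np.linalg.norm(A@x-b)
print("cab",tri((107,203),(190,240)),tri((125,70),(86,181)))
print("spk",tri((123,249),(245,322)),tri((122,303),(316,362)))
print("bow",tri((181,166.6),(180+82/4,195+130/4)))
print(proj(t,(487,-13,89)),proj(s,(487,-13,71)))
a=cv2.imread("pics/top.png").astype(int)
for x0,x1 in((170,191),(191,215)):
  R=a[160:175,x0:x1].max(2)<60
  ys,xs=np.nonzero(R);ys=ys+160;xs=xs+x0
  P=np.array([ray(t,u,v,87)[:2] for u,v in zip(xs,ys)]);m=P.mean(0);w=np.linalg.svd(P-m)[2][0];print(len(P),m,w,P.min(0),P.max(0))
K=a[140:175,320:352].min(2)>200
ys,xs=np.nonzero(K);print(len(xs),xs.mean()+320,ys.mean()+140,ray(t,xs.mean()+320,ys.mean()+140,80))
for p in((400.,70.),(0,0)):print()
print(ray(t,295+578/5-80,135+98/5,80),ray(t,295+630/5-80,135+125/5,80))
```

```text
cab (array([401.9045, 109.0589, 169.547 ]), np.float64(2.193786946903242)) (array([662.3066,  84.8961, 176.3309]), np.float64(3.213462405889358))
spk (array([307.4174, 110.3537,  63.6789]), np.float64(3.055783924280893)) (array([193.1862, 108.8196,  56.0556]), np.float64(6.5989667464879584))
bow (array([488.7306, -12.9233,  85.8995]), np.float64(2.5314147189526013))
[180.2623 166.4705] [202.6737 234.5756]
74 [487.0746 -13.7641] [-0.0161  0.9999] [481.5247 -29.4815] [492.9456   3.3344]
61 [489.2757 -59.8246] [ 0.0192 -0.9998] [485.1974 -79.1627] [492.2512 -40.02  ]
129 334.71317829457365 157.34883720930233 [ 517.196  -346.7533   80.    ]


[ 523.0156 -337.7688   80.    ] [ 511.7241 -360.4308   80.    ]
```

```bash
python3 -m crank '{"translation":[[0,0,-0.006],[0,0,-0.006],[0,0,-0.006],[0,0,-0.006],[0,0,-0.006],[0,0,-0.006],[0,0,-0.006],[0,0,-0.006],[0,0,-0.006],[0,0,-0.006],[0,0,-0.006],[0,0,-0.006],[0,0,-0.006]],"rot":[[0,0,-8.15],[0,0,-8.15],[0,0,-8.15],[0,0,-8.15],[0,0,-8.15],[0,0,-8.15],[0,0,-8.15],[0,0,-8.15],[0,0,-8.15],[0,0,-8.15],[0,0,-8.15],[0,0,-8.15],[0,0,-8.15]],"claw":[1,1,1,1,1,1,1,1,1,1,1,1,1]}' 60; python3 -c "
from h import *;s=status.observe();print(s['q'],s['tcp_pos'],s['tcp_rot'])"
```

```text
time: 1.4
tcp_pos: [144.9, 504.4, 322.9]
tcp_rot: [[0.004, -1.0, -0.001], [-1.0, -0.004, -0.001], [0.001, 0.001, -1.0]]
force: [-0.4, -0.2, 0.8]
finger_gap: 0.997
gripper_force: 0.0
[ 1.1632  0.0847  0.2942  1.7816 -0.     -0.412 ] [144.9037 504.3503 322.8658] [[ 0.0044 -1.     -0.0005]
 [-1.     -0.0044 -0.0013]
 [ 0.0013  0.0005 -1.    ]]
```

```bash
python3 -m crank '{"translation":[[0.026,-0.017,0],[0.026,-0.017,0],[0.026,-0.017,0],[0.026,-0.017,0],[0.026,-0.017,0],[0.026,-0.017,0],[0.026,-0.017,0],[0.026,-0.017,0],[0.026,-0.017,0],[0.026,-0.017,0],[0.026,-0.017,0],[0.026,-0.017,0],[0.026,-0.017,0],[0.026,-0.017,0],[0.026,-0.017,0],[0.026,-0.017,0],[0.026,-0.017,0],[0.026,-0.017,0],[0.026,-0.017,0],[0.026,-0.017,0]],"rot":[[0,0,0],[0,0,0],[0,0,0],[0,0,0],[0,0,0],[0,0,0],[0,0,0],[0,0,0],[0,0,0],[0,0,0],[0,0,0],[0,0,0],[0,0,0],[0,0,0],[0,0,0],[0,0,0],[0,0,0],[0,0,0],[0,0,0],[0,0,0]],"claw":[1,1,1,1,1,1,1,1,1,1,1,1,1,1,1,1,1,1,1,1]}'; python3 -m crank '{"translation":[[0,0,0.025],[0,0,0.025],[0,0,0.025],[0,0,0.025],[0,0,0.025],[0,0,0]],"rot":[[0,0,0],[0,0,0],[0,0,0],[0,0,0],[0,0,0],[0,0,0]],"claw":[1,1,1,1,1,1]}';  python3 - <<'E'
from h import *
print(status.observe()['q'])
c=vision.camera_info("wrist");a=vision.snapshot("wrist");cv2.imwrite("pics/w1.png",a);print(c)
for P in((487,-13,87),(487,-61,87),(487,-13,45)):print(proj(c,P))
E
```

```text
time: 3.4
tcp_pos: [484.6, -17.1, 322.7]
tcp_rot: [[-0.002, -1.0, -0.001], [-1.0, 0.002, 0.0], [-0.0, 0.001, -1.0]]
force: [-0.2, 0.4, 0.3]
finger_gap: 0.998
gripper_force: 0.0
time: 4.0
tcp_pos: [481.2, -15.4, 193.5]
tcp_rot: [[-0.001, -1.0, -0.009], [-1.0, 0.001, 0.002], [-0.002, 0.009, -1.0]]
force: [-1.6, -0.7, -0.3]
finger_gap: 0.998
gripper_force: 0.0
[-0.1714 -0.061  -0.1123  1.529   0.     -1.7408]
{'fx': 296.2445049715577, 'fy': 296.2445049715577, 'cx': 253.01517899246957, 'cy': 192.3794756441695, 'cam_to_world': array([[ -1.    ,   0.0022,  -0.009 , 481.8036],
       [ -0.0004,   0.9592,   0.2827, -87.4647],
       [  0.0092,   0.2826,  -0.9592, 321.3782],
       [  0.    ,   0.    ,   0.    ,   1.    ]])}
[244.1098 198.6375]
[243.6142 140.2725]
[244.9624 185.464 ]
```

View pics/w1.png

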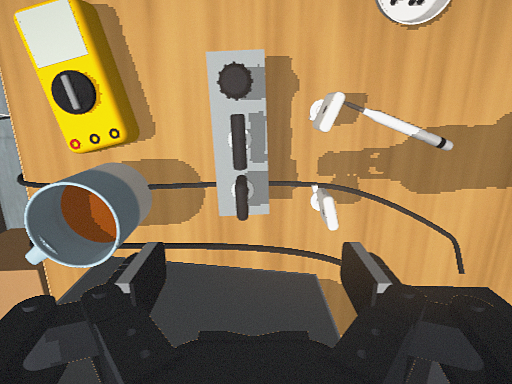

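The bow top shows at (241,198), between the T-bar at (238,142) and the block's lower edge at (243,215). I'll measure it by mask.

```bash
cat >> h.py <<'E'
def darkfit(c,a,box,z,thr=75):
  u0,u1,v0,v1=box;m=(a[v0:v1,u0:u1].max(2)<thr).astype(np.uint8)
  n,l,st,ce=cv2.connectedComponentsWithStats(m);k=1+np.argmax(st[1:,4])
  ys,xs=np.nonzero(l==k);P=np.array([ray(c,u+u0,v+v0,z)[:2] for u,v in zip(xs,ys)],np.float32)
  return len(P),cv2.minAreaRect(P),(xs.min()+u0,xs.max()+u0,ys.min()+v0,ys.max()+v0)
E
python3 - <<'E'
from h import *
c=vision.camera_info("wrist");a=vision.snapshot("wrist")
print(status.observe()['tcp_pos'])
print(darkfit(c,a,(222,258,165,225),85),darkfit(c,a,(222,258,100,172),75))
for th in(55,65,90):print(darkfit(c,a,(222,258,165,225),85,th))
# collar bright
for v in range(176,222,3):print(v,a[v,228:256].max(1))
E
```

```text
[483.6796 -15.8232 197.9405]
(409, ((489.6365661621094, -13.317251205444336), (38.00154113769531, 10.040960311889648), 89.90449523925781), (np.int64(237), np.int64(249), np.int64(175), np.int64(218))) (569, ((491.4947509765625, -58.308189392089844), (10.838034629821777, 44.74142837524414), 2.39042592048645), (np.int64(233), np.int64(248), np.int64(114), np.int64(168)))
(46, ((488.7818908691406, -24.84343719482422), (6.990916728973389, 15.541733741760254), 9.74643611907959), (np.int64(239), np.int64(249), np.int64(175), np.int64(192)))
(222, ((489.1239013671875, -13.29466438293457), (9.958441734313965, 38.22102737426758), 3.397247791290283), (np.int64(237), np.int64(249), np.int64(175), np.int64(218)))
(479, ((489.6515808105469, -12.859125137329102), (38.9266471862793, 10.040955543518066), 89.80597686767578), (np.int64(237), np.int64(249), np.int64(175), np.int64(219)))
176 [195 195 192 193 195 193 195 201 196 201 184 109  35  52  57  53  50  53
  53  62 103 129 139 135 137 136 137 136]
179 [194 194 196 195 193 194 193 197 202 185 122  52  57  58  64  57  53  54
  53  55  65 103 129 1
[... 985 characters left out ...]
194 189 194 193 195 194 200 190 123  53  67  72  77  77  77  74
  68  64  63  45 125 185 201 197 194 191]
209 [194 193 193 196 195 191 194 194 196 207 158  49  70  70  80  72  71  69
  63  69  62  48 153 211 197 196 195 196]
212 [190 193 195 193 194 197 193 191 196 204 164  64  63  70  70  77  74  71
  68  64  61  38 158 210 199 196 197 195]
215 [205 205 208 211 202 207 212 214 219 225 192  95  60  69  74  73  74  67
  72  69  57  41 182 238 227 227 226 227]
218 [210 213 214 204 208 211 208 213 215 216 222 185 105  68  57  63  55  55
  61  55 112 204 234 226 224 224 224 222]
221 [214 213 208 208 209 209 208 208 214 215 215 216 216 217 219 222 222 221
 221 218 222 220 225 223 223 224 225 224]
```

```bash
python3 -m crank '{"translation":[[-0.0028,-0.0055,0.015],[0,0,0.02],[0,0,0.02],[0,0,0.02],[0,0,0.01],[0,0,0],[0,0,0]],"rot":[[0,0,0],[0,0,0],[0,0,0],[0,0,0],[0,0,0],[0,0,0],[0,0,0]],"claw":[-0.2,-0.2,-0.2,-0.2,-0.2,-0.2,-0.2]}';python3 - <<'E'
from h import *
c=vision.camera_info("wrist");a=vision.snapshot("wrist");cv2.imwrite("pics/w2.png",a)
s=status.observe();print(s['tcp_pos'],s['finger_gap'],s['tcp_rot'])
p=proj(c,(489,-13,87));print(p)
E
```

```text
time: 4.8
tcp_pos: [490.7, -13.3, 114.8]
tcp_rot: [[-0.001, -1.0, 0.002], [-1.0, 0.001, -0.0], [0.0, -0.002, -1.0]]
force: [0.1, -0.3, 0.4]
finger_gap: 0.402
gripper_force: 0.0
[490.9285 -13.3126 115.1047] 0.3998858908770689 [[-0.0014 -1.      0.0028]
 [-1.      0.0014 -0.0005]
 [ 0.0005 -0.0028 -1.    ]]
[254.9864 236.677 ]
```

View pics/w2.png

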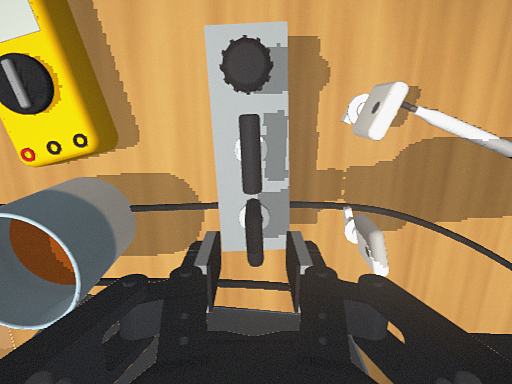

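Bow centred at about (254,232), between the pads at columns 212 and 293. I'll descend 45 mm and close.

```bash
python3 -m crank '{"translation":[[0.001,0,0.01],[0,0,0.015],[0,0,0.015],[0,0,0.005],[0,0,0],[0,0,0],[0,0,0],[0,0,0],[0,0,0],[0,0,0]],"rot":[[0,0,0],[0,0,0],[0,0,0],[0,0,0],[0,0,0],[0,0,0],[0,0,0],[0,0,0],[0,0,0],[0,0,0]],"claw":[-0.2,-0.2,-0.2,-0.2,-0.2,-1,-1,-1,-1,-1]}' 70
```

```text
time: 5.85
tcp_pos: [490.7, -14.3, 69.4]
tcp_rot: [[-0.001, -1.0, 0.002], [-1.0, 0.001, -0.0], [0.0, -0.002, -1.0]]
force: [0.0, -0.5, 3.4]
finger_gap: 0.109
gripper_force: 68.6
```

```bash
python3 -m crank '{"translation":[[0,0,-0.006],[0,0,-0.012],[0,0,-0.015],[0,0,-0.02],[0,0,-0.03],[0,0,-0.03],[0,0,-0.03],[0,0,0],[0,0,0]],"rot":[[0,0,0],[0,0,0],[0,0,0],[0,0,0],[0,0,0],[0,0,0],[0,0,0],[0,0,0],[0,0,0]],"claw":[-1,-1,-1,-1,-1,-1,-1,-1,-1]}' 70
python3 - <<'E'
from h import *
s=status.observe();print(s['q'])
c=vision.camera_info("wrist");a=vision.snapshot("wrist")
T=np.eye(4);T[:3,:3]=s['tcp_rot'];T[:3,3]=s['tcp_pos']
def tp(p):return proj(c,(T@np.r_[p,1])[:3])
# key grip at tcp z ~ -1+? shoulder at tool z=+? 
dz=69.4-45
print('shoulder',tp((0,0,dz)),'tip',tp((0,0,dz+31)),tp((10,0,dz+31)),tp((-10,0,dz+31)))
cv2.imwrite("pics/w3.png",cv2.resize(a[160:330,170:350],None,fx=4,fy=3.5,interpolation=2))
t=vision.camera_info("top");print(proj(t,s['tcp_pos']))
E
```

```text
time: 6.75
tcp_pos: [490.1, -14.2, 212.5]
tcp_rot: [[-0.001, -1.0, 0.002], [-1.0, 0.001, -0.0], [0.0, -0.002, -1.0]]
force: [-0.1, 0.3, -0.7]
finger_gap: 0.106
gripper_force: 68.7
[-0.1658 -0.0494 -0.0633  1.555  -0.0001 -1.7352]
shoulder [251.9333 238.8192] tip [252.1024 218.6233] [252.1179 204.3069] [252.0873 232.5353]
[166.8935 154.9988]
```

View pics/w3.png

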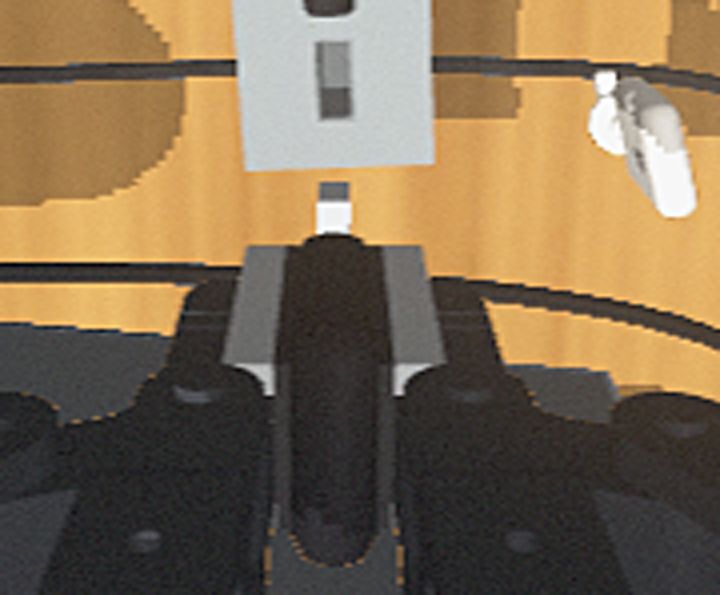

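The blade tip is visible at about (253.6,212–217), and the empty slot's centre is at about (253.8,183). Next I'll carry the key over the lock box and yaw +26.5°.

```bash
python3 -m crank '{"translation":[[0.02,-0.0028,0],[0.035,-0.0028,0],[0.035,-0.0028,0],[0.035,-0.0028,0],[0.035,-0.0028,0],[0.035,-0.0028,0],[0.035,-0.0028,0],[0.035,-0.0028,0],[0.035,-0.0028,0],[0.033,-0.0028,0],[0,0,0.008],[0,0,0.008],[0,0,0.008],[0,0,0.008],[0,0,0],[0,0,0],[0,0,0]],"rot":[[0,0,0],[0,0,0],[0,0,0],[0,0,0],[0,0,0],[0,0,0],[0,0,0],[0,0,0],[0,0,0],[0,0,0],[0,0,6.6],[0,0,6.6],[0,0,6.6],[0,0,6.6],[0,0,0],[0,0,0],[0,0,0]],"claw":[-1,-1,-1,-1,-1,-1,-1,-1,-1,-1,-1,-1,-1,-1,-1,-1,-1]}' 70
python3 - <<'E'
from h import *
s=status.observe();print(s['q'],s['tcp_pos'],s['tcp_rot'])
c=vision.camera_info("wrist");a=vision.snapshot("wrist")
T=np.eye(4);T[:3,:3]=s['tcp_rot'];T[:3,3]=s['tcp_pos']
C=np.linalg.inv(T)@c['cam_to_world'];print('cam in tool',C)
def tp(p):return proj(c,(T@np.r_[p,1])[:3])
dz=24.4
for x in(0,10,-10):print('tip',tp((x,0,dz+31)))
print(tp((17,0,dz-8)))
for y in(518,):print('kh',proj(c,(518,-347,80)))
cv2.imwrite("pics/w4.png",cv2.resize(a[80:280,150:350],None,fx=4,fy=3,interpolation=2))
cv2.imwrite("pics/w4full.png",a)
E
```

```text
time: 8.5
tcp_pos: [517.1, -347.0, 179.0]
tcp_rot: [[-0.444, -0.896, -0.001], [-0.896, 0.444, 0.001], [-0.0, 0.001, -1.0]]
force: [0.4, 0.0, -0.2]
finger_gap: 0.108
gripper_force: 68.6
[-0.6986  0.3008  0.2541  1.5249  0.     -1.8089] [ 517.1201 -346.9517  179.029 ] [[-0.4444 -0.8958 -0.0006]
 [-0.8958  0.4444  0.0005]
 [-0.0002  0.0008 -1.    ]]
cam in tool [[   0.0019   -0.9597   -0.2811   72.0327]
 [   1.        0.0019    0.0004    0.2608]
 [   0.0002   -0.2811    0.9597 -128.0724]
 [   0.        0.        0.        1.    ]]
tip [252.4652 218.8597]
tip [252.4861 204.5529]
tip [252.4449 232.7625]
[252.3631 215.8267]
kh [251.4712 199.3365]
```

View pics/w4.png

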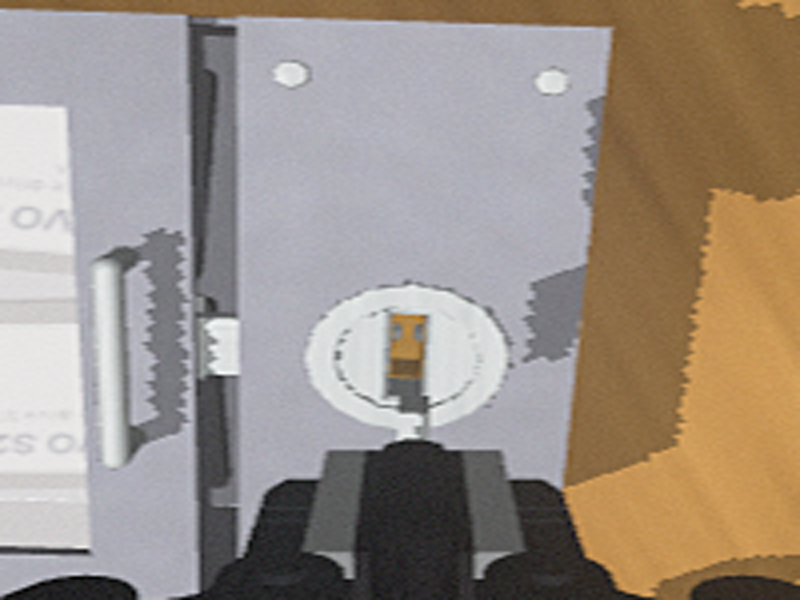

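The bezel centre is at about (251.9,199.3), which matches the prediction for (518,-347). The blade is at column 253 and the slot at 251.9. Next I'll work out the yaw and the key's offset in the jaws.

Run:
```python
from h import *
s=status.observe();c=vision.camera_info("wrist")
T=np.eye(4);T[:3,:3]=s['tcp_rot'];T[:3,3]=s['tcp_pos'];Ti=np.linalg.inv(T)
tool=lambda u,v,z:(Ti@np.r_[ray(c,u,v,z),1])[:2]
for p,q in(((209.25,85),(210,240)),((303,90),(291.25,241.7))):
  d=tool(*p,80)-tool(*q,80);print('edge yaw in tool deg',np.degrees(np.arctan2(d[1],d[0])))
a=cv2.imread("pics/w4full.png")
m=(a[165:230,215:295].min(2)>215).astype(np.uint8)
print('bezel ctr',tool(251.9,199.3,82),'bezel ends',tool(226.2,199,82),tool(277.5,199,82),tool(251.9,174.7,82),tool(251.9,224,82))
print('slot far end',tool(252,184.3,80))
# key offset: w3 pose
z3=212.5
C=Ti@c['cam_to_world']
def px(p):
  q=C[:3,:3].T@(np.array(p)-C[:3,3]);return np.round([c['fx']*q[0]/q[2]+c['cx'],c['fy']*q[1]/q[2]+c['cy']],1)
for e in(-3,-1.5,0,1.5):print(e,'far edge z31,29,27,19',[px((10+e,0,24.4+z))[1] for z in(31,29,27,19)],'bow far',px((17+e,0,16.4)),px((17+e,0,24.4-26)))
# slot in w3 (tool z of block top)
zt=z3-45
for u,v in((253.75,172),(253.75,193.7),(253.75,182.9)):
  d=C[:3,:3]@np.array([(u-c['cx'])/c['fx'],(v-c['cy'])/c['fy'],1]);o=C[:3,3];print('slot',o+d*(zt-o[2])/d[2])
for v in range(196,232):print(v,a[v,244:264].max(1))
```

```text
edge yaw in tool deg 1.9786544368920367
edge yaw in tool deg 1.8653739849486932
bezel ctr [ 0.1798 -0.5   ] bezel ends [  0.3918 -21.0216] [ 0.4704 19.9405] [20.3024 -0.5159] [-21.0414  -0.4833]
slot far end [12.0381 -0.4374]
-3 far edge z31,29,27,19 [np.float64(208.9), np.float64(209.9), np.float64(211.0), np.float64(215.4)] bow far [252.3 221.2] [252.2 235.7]
-1.5 far edge z31,29,27,19 [np.float64(206.7), np.float64(207.7), np.float64(208.7), np.float64(213.1)] bow far [252.3 218.5] [252.2 232.7]
0 far edge z31,29,27,19 [np.float64(204.5), np.float64(205.5), np.float64(206.5), np.float64(210.8)] bow far [252.3 215.8] [252.2 229.7]
1.5 far edge z31,29,27,19 [np.float64(202.4), np.float64(203.3), np.float64(204.3), np.float64(208.5)] bow far [252.3 213.1] [252.2 226.7]
slot [  7.0665   1.1203 167.5   ]
slot [-16.0056   1.179  167.5   ]
slot [ -4.4      1.1494 167.5   ]
196 [224 208 161 143 169 175 175 173 168 178 166 136 167 215 218 220 222 220
 219 217]
197 [224 205 168 156 178 176 175 175 178 178 162 127 156 220 219 222 220 223
 220 219]
198 [226 210 165 158 181 177 181 183 179 181
[... 2171 characters left out ...]
 196 139 148 148 163 183 177 177 181
 178 176]
224 [180 180 178 177 176 205 225 225 227 202 148 147 146 170 183 181 181 180
 178 178]
225 [183 180 180 183 177 211 233 233 233 239 206 154 154 170 186 183 178 179
 179 178]
226 [181 180 187 181 183 216 191 113 118 121 109  98 142 174 189 185 184 182
 178 179]
227 [181 186 188 151  94  70  29  32  35  35  37  39  29  47 111 140 163 187
 186 178]
228 [186 168 100  25  40  39  42  47  41  51  46  45  48  44  37  27 103 169
 186 184]
229 [193 146  48  44  46  51  45  53  41  54  52  56  55  48  46  44  75 157
 187 191]
230 [66 63 39 49 53 47 49 44 52 48 52 48 45 51 53 46 36 51 65 58]
231 [48 47 45 50 55 45 45 53 47 51 53 47 47 54 45 41 49 47 49 37]
```

```bash
python3 -m crank '{"translation":[[0.0042,-0.0012,0],[0,0,0.01],[0,0,0.012],[0,0,0.01],[0,0,0.004],[0,0,0],[0,0,0]],"rot":[[0,0,1.9],[0,0,0],[0,0,0],[0,0,0],[0,0,0],[0,0,0],[0,0,0]],"claw":[-1,-1,-1,-1,-1,-1,-1]}' 70
python3 - <<'E'
from h import *
s=status.observe();print(s['tcp_pos'],s['tcp_rot'])
c=vision.camera_info("wrist");a=vision.snapshot("wrist")
cv2.imwrite("pics/w5full.png",a)
cv2.imwrite("pics/w5.png",cv2.resize(a[150:270,180:330],None,fx=5.3,fy=5,interpolation=2))
E
```

```text
time: 9.25
tcp_pos: [516.4, -351.4, 143.2]
tcp_rot: [[-0.475, -0.88, -0.0], [-0.88, 0.475, 0.0], [-0.0, 0.0, -1.0]]
force: [-0.2, 0.3, -0.3]
finger_gap: 0.106
gripper_force: 68.6
[ 516.4307 -351.3544  143.1677] [[-0.4752 -0.8799 -0.0002]
 [-0.8799  0.4752  0.0002]
 [-0.0001  0.0003 -1.    ]]
```

View pics/w5.png

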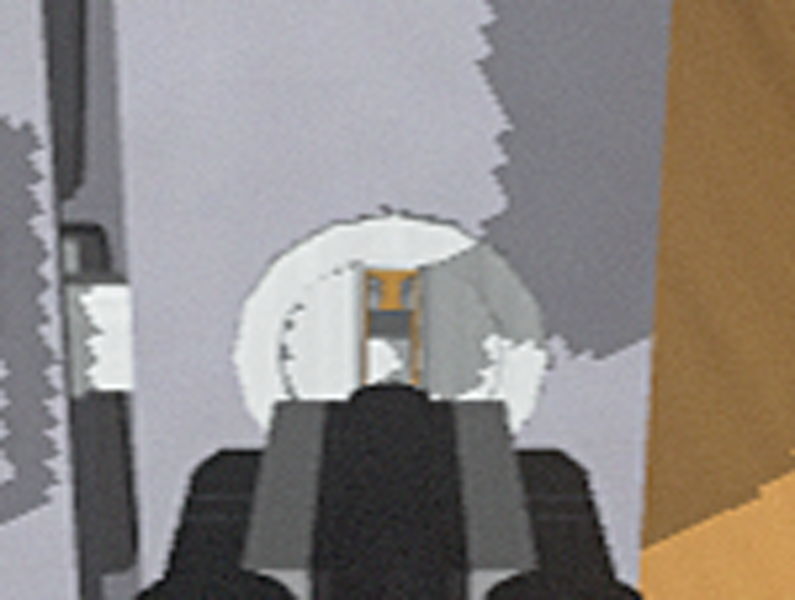

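Run:
```python
from h import *
s=status.observe();c=vision.camera_info("wrist")
T=np.eye(4);T[:3,:3]=s['tcp_rot'];T[:3,3]=s['tcp_pos'];Ti=np.linalg.inv(T)
tool=lambda u,v,z:np.round((Ti@np.r_[ray(c,u,v,z),1])[:2],2)
U=lambda x:180+x/5.3
V=lambda y:150+y/5
h=s['tcp_pos'][2]
print('bezel top',tool(U(392),V(212),82),'sides',tool(U(234),V(355),82),tool(U(546),V(355),82))
print('slot far',tool(U(393),V(268),80),'slot sides',tool(U(360),V(330),80),tool(U(426),V(330),80))
print('blade far tip',tool(U(391),V(311),h-55.4),'bladetop',tool(U(391),V(337),h-43.4),'sides',tool(U(368),V(325),h-50),tool(U(414),V(325),h-50))
for p,q in(((117,20),(133,590)),((668,60),(642,540))):
  d=tool(U(p[0]),V(p[1]),80)-tool(U(q[0]),V(q[1]),80);print(np.degrees(np.arctan2(d[1],d[0])))
```

```text
bezel top [16.41  0.99] sides [ -4.1  -19.43] [-4.02 21.  ]
slot far [7.86 1.15] slot sides [-1.17 -3.13] [-1.15  5.47]
blade far tip [4.69 0.88] bladetop [5.68 0.84] sides [ 4.76 -1.92] [4.77 3.64]
1.1467239072342466
-0.0981791633895979
```

The blade lines up with the slot to about 0.3 mm in both directions, so I'm inserting.

```bash
python3 -m crank '{"translation":[[0.0002,0.0002,0.003],[0,0,0.003],[0,0,0.002],[0,0,0.002],[0,0,0.002],[0,0,0.002],[0,0,0.002]],"rot":[[0,0,0.4],[0,0,0],[0,0,0],[0,0,0],[0,0,0],[0,0,0],[0,0,0]],"claw":[-1,-1,-1,-1,-1,-1,-1]}' 80; python3 -m crank '{"translation":[[0,0,0.003],[0,0,0.003],[0,0,0.003],[0,0,0.002],[0,0,0]],"rot":[[0,0,0],[0,0,0],[0,0,0],[0,0,0],[0,0,0]],"claw":[-1,-1,-1,-1,-1]}' 80
```

```text
time: 10.0
tcp_pos: [516.2, -351.5, 127.1]
tcp_rot: [[-0.481, -0.876, -0.0], [-0.876, 0.481, -0.0], [0.0, 0.0, -1.0]]
force: [0.6, 0.8, -0.5]
finger_gap: 0.106
gripper_force: 78.9
time: 10.5
tcp_pos: [516.0, -351.3, 115.7]
tcp_rot: [[-0.481, -0.876, -0.001], [-0.876, 0.481, 0.001], [-0.0, 0.001, -1.0]]
force: [-0.4, 0.0, -0.6]
finger_gap: 0.103
gripper_force: 78.9
```

```bash
python3 -m crank '{"translation":[[0,0,0.002],[0,0,0.002],[0,0,0.002],[0,0,0.002],[0,0,0.001],[0,0,0.001],[0,0,0.001],[0,0,0.001],[0,0,0]],"rot":[[0,0,1.5],[0,0,-3],[0,0,3],[0,0,-3],[0,0,3],[0,0,-3],[0,0,3],[0,0,-3],[0,0,1.5]],"claw":[-1,-1,-1,-1,-1,-1,-1,-1,-1]}' 110
```

```text
time: 11.4
tcp_pos: [516.5, -352.0, 107.0]
tcp_rot: [[-0.482, -0.876, 0.002], [-0.876, 0.482, -0.002], [0.001, -0.002, -1.0]]
force: [-2.1, 0.3, 6.2]
finger_gap: 0.1
gripper_force: 110.0
```

```bash
python3 -m crank '{"translation":[[0,0,0.001],[0,0,0.001],[0,0,0.001],[0,0,0.001],[0,0,0.001],[0,0,0],[0,0,0],[0,0,0]],"rot":[[0,0,2],[0,0,-4],[0,0,4],[0,0,-4],[0,0,4],[0,0,-4],[0,0,2],[0,0,0]],"claw":[-1,-1,-1,-1,-1,-1,-1,-1]}' 110
```

```text
time: 12.2
tcp_pos: [516.5, -352.1, 104.5]
tcp_rot: [[-0.483, -0.876, 0.002], [-0.876, 0.483, -0.003], [0.001, -0.004, -1.0]]
force: [-5.2, 4.1, 13.8]
finger_gap: 0.103
gripper_force: 111.0
```

```bash
python3 -m crank '{"translation":[[0,0,0.001],[0,0,0.001],[0,0,0.001],[0,0,0],[0,0,0]],"rot":[[0,0,2],[0,0,-4],[0,0,4],[0,0,-2],[0,0,0]],"claw":[-1,-1,-1,-1,-1]}' 110
```

```text
time: 12.7
tcp_pos: [516.7, -352.2, 104.4]
tcp_rot: [[-0.482, -0.876, 0.004], [-0.876, 0.482, -0.004], [0.002, -0.005, -1.0]]
force: [-8.3, 5.0, 23.7]
finger_gap: 0.1
gripper_force: 112.4
```

Solid stop at z = 104.4 with force rising, so the collar is on the face. Now I'll turn clockwise about the key axis, which is at tool x ≈ −4.2 mm, relaxing the push slightly.

```bash
python3 -m crank '{"translation":[[0,0.001,-0.001],[0,0.0006,0],[0,0.0006,0],[0,0.0006,0],[0,0.0006,0],[0,0.0006,0],[0,0.0006,0],[0,0,0]],"rot":[[0,0,0],[0,0,8],[0,0,8],[0,0,8],[0,0,8],[0,0,8],[0,0,8],[0,0,0]],"claw":[-1,-1,-1,-1,-1,-1,-1,-1]}' 110; python3 -c "
from h import *;s=status.observe();print(s['torque'],s['q'][5])"
```

```text
time: 13.5
tcp_pos: [513.8, -348.6, 104.5]
tcp_rot: [[-0.974, -0.226, 0.004], [-0.226, 0.974, -0.003], [-0.003, -0.004, -1.0]]
force: [-6.7, 5.7, 20.5]
finger_gap: 0.099
gripper_force: 112.0
[1.3671 1.5412 0.0287] -0.9322704514637568
```

```bash
python3 -m crank '{"translation":[[0,0.0006,0],[0,0.0006,0],[0,0.0006,0],[0,0.0006,0],[0,0.0006,0],[0,0.0006,0],[0,0,0],[0,0,0]],"rot":[[0,0,8],[0,0,8],[0,0,8],[0,0,8],[0,0,8],[0,0,8],[0,0,0],[0,0,0]],"claw":[-1,-1,-1,-1,-1,-1,-1,-1]}' 110; python3 -c "
from h import *;s=status.observe();print(s['torque'],s['q'][5])
r=s['tcp_rot'];print(np.degrees(np.arctan2(r[1,0],r[0,0])))
c=vision.camera_info('wrist');a=vision.snapshot('wrist');cv2.imwrite('pics/w6.png',a)"
```

```text
time: 14.3
tcp_pos: [514.4, -344.7, 104.4]
tcp_rot: [[-0.821, 0.571, 0.004], [0.571, 0.821, -0.002], [-0.005, 0.001, -1.0]]
force: [-5.7, 7.5, 21.1]
finger_gap: 0.099
gripper_force: 112.1
[1.5742 1.4711 0.0965] -0.09193070254378016
145.20692825329033
```

View pics/w6.png

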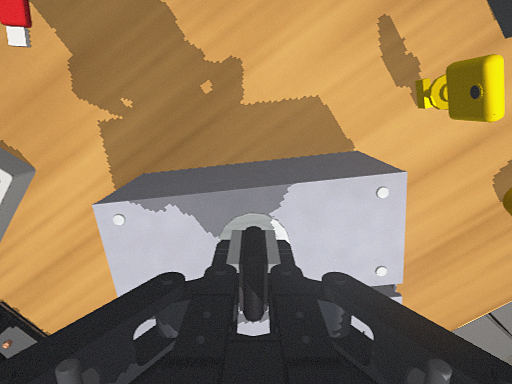

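The bow is still flat between the pads at (253,270), and the latch is hidden. I'll add a few degrees to feel for the stop.

```bash
python3 -m crank '{"translation":[[0,0.0001,0],[0,0.0001,0],[0,0.0001,0],[0,0,0],[0,0,0],[0,0,0]],"rot":[[0,0,2],[0,0,2],[0,0,1],[0,0,0],[0,0,0],[0,0,0]],"claw":[-1,-1,-1,-1,-1,-1]}' 110; python3 -c "
from h import *;s=status.observe();print(s['torque'],s['tau'][5],s['qd'])
r=s['tcp_rot'];print(np.degrees(np.arctan2(r[1,0],r[0,0])))
a=vision.snapshot('top');cv2.imwrite('pics/t2.png',cv2.resize(a[110:190,300:400],None,fx=6,fy=6,interpolation=2))"
```

```text
time: 14.95
tcp_pos: [514.7, -344.3, 104.5]
tcp_rot: [[-0.769, 0.639, 0.004], [0.639, 0.769, -0.002], [-0.005, 0.001, -1.0]]
force: [-5.9, 6.2, 20.3]
finger_gap: 0.1
gripper_force: 112.2
[1.5681 1.4566 0.3193] 0.371651379391551 [-0.0002  0.0016 -0.0004 -0.001  -0.0017 -0.0001]
140.28020118765866
```

View pics/t2.png

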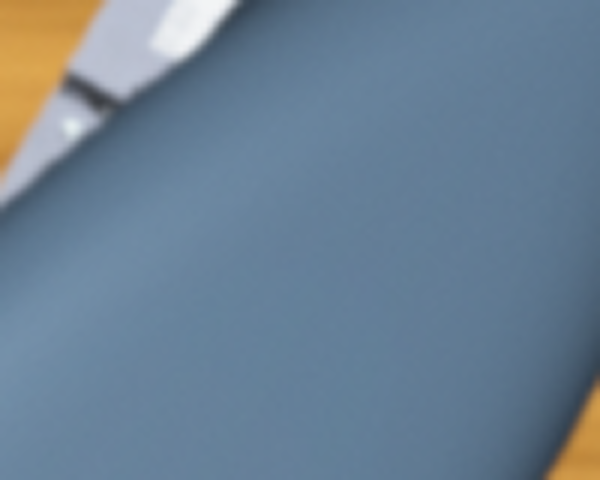

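The arm hides the latch in the top view. The twist torque has jumped to 0.32 N m, above the spring's 0.17, so the plug is at its stop. I'm handing in.

```bash
python3 -c "
from cell import robot;print(robot.finish_job())"
```

```text
the job is handed in; nothing more can be done
None
```

I handed the job in at about 15 s, with the paddle-bow key home in the lock, turned about 100° clockwise to its stop and still gripped; the arm hid the latch tongue, so I took the stop from the jump in twist torque, not from a picture.

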